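# Lay a plaster mould down on the drying board

## Robot

A 6-joint arm with a two-finger parallel gripper is mounted at the origin on the work surface; the furniture and walls round the work are solid. World frame = base frame: x ahead of the robot, y to its left, z up, the work surface at z = 0. Lengths are in mm, angles in rad, forces in N, time in s.
With the tool pointing down it reaches from about 350 to 875 mm from the base axis. Payload 4.2 kg.
Tool frame: the origin (TCP) lies midway between the tips of the shut fingers; the grasp point (between the pads) lies 19 mm behind it (arm.tcp_to_grasp is the distance from the TCP to the grasp point, in mm); z points along the fingers, y is the line along which they close (so a half turn about z gives the same grasp; the last joint's range is limited). The gripper opens to 85 mm and grips with 20 to 120 N. Pads are 22 mm wide; open, the fingers measure 114 mm over their backs; the gripper's body (76 mm by 85 mm) begins 54 mm behind the grasp point. The pads swing forward as they close: fully open they stand 13 mm farther back than shut.
Start: joints at [-1.071, 0.385, 0.008, 0, -1.194, -0.259], TCP at [149.067, -606.942, 231.312] pointing down, gripper open.
Joint ranges: [-3.14, 3.14], [-1.21, 2.06], [-1.07, 1.41], [-3.16, 2.05], [-2.99, -0.16], [-3.1, 3.1]. Speed limits (rad/s): [2.79, 2.79, 3.14, 3.14, 3.14, 3.14].

## Interface

Orientations are given as a unit quaternion [x, y, z, w].
In Python, from bench import arm, imaging, job, models gives the robot as it stands.
- The arm moves only by the tool arm_command, never from a script. Its argument "rows" is a list of rows, each an object with "grip": the opening, from 0 (shut) to 1 (fully open); "linear": the shift along the tool's x, y, z in mm, a list of three; "rot": the turn, a rotation vector about the tool's x, y, z in rad, a list of three. In form: [{"grip": grip, "linear": [tx, ty, tz], "rot": [rx, ry, rz]}, ...]. A call has 1 to 10 rows; each row is the pose to reach, as a shift and turn from the pose commanded when the call began, along the tool's axes at that moment; what a row does not reach only later rows make up. A row lasts 1/8 s, in which the tool goes at most 62.5 mm and 10.7 degrees, less where a joint would pass 70% of its speed; a pose out of reach is approached as far as the arm can. A call with a gripper value outside its range is refused whole. The fingers move at their own pace and stop on an object; the grip force is fixed at half the most. Time passes only in rows, so rows that repeat a pose let the fingers close. It gives the time, the measured TCP pose, the force, the opening and the grip force at its end, in the units of the state.
- arm.read_state(): the state, without advancing time (a new reading comes with each control period).
- imaging.get_image(name): name is "scene" or "top"; returns a dict with "frame" (384x512x3 uint8, red, green, blue), "fx", "fy", "cx", "cy" (pixels), "k1" (the pictures are not rectified: a ray, as slopes to the right and down, at radius r is drawn at 1 + k1 r^2 times it, then the intrinsics apply), "extrinsics" (4x4, takes a point from world to camera coordinates). Camera axes: x right, y down, z forward; pixel columns grow to the right and rows downward; lengths in mm; the calibration is good to about 2 mm. A picture is of the moment at which its call begins. There is no depth.
- job.job_done(): hands the job in; it is judged then, once.
Trained networks look in a picture, given as the dict that the camera call returned (one of the last four; its "shot" number tells which), for a name from the list of things; names that differ only in an ending like _2 or _b are one class to them, and where a whole thing is asked for, a point or a joint stands for the part that bears it (a point fixed in the world has none). Each returns a list of dicts, best first, with "score" (0 to 1); they miss things now and then, are a little off and sometimes report something else, mostly with a low value. They report only what shows in the picture. A call takes as long as a camera call. They do not tell look-alikes from the thing itself.
- models.spot_in(picture, query): "rect" ([left, top, right, bottom] in pixels, round what is visible of it).
- models.tip_of(picture, query): "pixel" ([column, row] in pixels: a listed point, or the origin of a listed thing).
The state is a dict: "clock": time; "joints": joint angles; "joint_vel": joint speeds; "joint_efforts": joint torques, N m; "position": TCP position; "ee_rot": TCP orientation; "contact_force": force on the tool from outside, world axes, zero at the start; "wrist_torque": the same for the moment, N m; "gripper_width": finger opening in mm; "grasp_force": force on a finger pad.
Only numpy, scipy, OpenCV 4.12 (cv2) and the standard library are available. Lean on these libraries where they do the work, as an engineer would, in place of code of your own. Each camera call takes 0.05 s, during which the arm holds its last target. There are 200 camera calls.

## Task

Lay the strapped plaster mould down to dry: without lifting it, slide it upright up to the front edge of the drying board until it stands flush against that edge, then push high on its back so that it tips over the edge and lies on its side on the cork, mouth end towards the wooden strip. Then push it on, square to the board and within its width, until the mouth end touches the strip, and leave the cup and bowl where they stand.

Things in the scene. Friction and masses are not known exactly. Their poses are not given: they have to be found in the camera images.
- mould: Two-part plaster casting mould, off-white square block 88 x 88 mm and 120 mm tall (too wide to grasp), held shut by two dark rubber straps, 0.5 to 0.9 kg, with a round 44 mm pour mouth in its top end. It is loose and starts upright on the table, 25 to 75 mm short of the board's front edge and turned up to about 0.2 rad from it. Origin: centre of its underside; z runs up through the mouth; x points roughly towards the board at the start (the same direction as the board's x).
- mould_top (a point): Centre of the mould's top (mouth) end face, 120 mm along the mould's z from its underside, axes as the mould's.
- board: Drying board fixed to the table: 170 mm along its x, 150 mm along its y, cork top 14 mm above the table. Origin: centre of its underside. x points from the front edge (at x = -85 mm, the edge facing the mould, a sheer 14 mm step) to the far end, where a wooden strip 18 mm wide runs along the whole width and rises 15 mm above the cork (29 mm above the table); the strip's inner face is at x = +67 mm. z up.
- cup: Bystander: grey clay cup on a clear former, 80 mm across, 141 mm tall, standing beyond the board's far end. Origin: centre of its underside.
- bowl: Bystander: blue bowl, 101 mm across, 58 mm tall, standing beyond the board's far end, nearer the robot than the cup. Origin: centre of its underside.
Things that resemble listed ones, but are neither listed nor needed, are in the scene too. What is shaped like the mould but purple is not meant.

How it is judged:
By the outcome, as a careful person would: the job done as asked, in the order asked, and still so for the second after the job is handed in, with the robot touching nothing.
It also fails if it takes over 56 s, if anything falls off the work surface, if the arm or the gripper's body presses on something with over 40 N, if the wrist force passes 120 N, or if a joint passes its speed limit or range.

## Working session

There is one attempt and no reset: what is moved stays moved. The work goes in short steps, Python scripts to look and compute and a tool call to move; the robot and the scene stay as the last step left them, time stands still between calls to the robot, and variables do not carry over. Pictures are saved under pics/ and viewed, at most 10 in all, crops included, and the job is handed in when it is done.

Besides the shell and the picture viewer there is one more tool, called after "Request:" as a command line: name --argument value ..., lists and objects as JSON in quotes. arm_command: Moves the arm, as the interface text tells. Its arguments: {"type":"object","properties":{"rows":{"type":"array"}},"required":["rows"]}

```bash
ls; mkdir -p pics
cat > h.py <<'E'
import numpy as np, cv2
from scipy.spatial.transform import Rotation as R
from bench import arm, imaging, job, models
def K(p): return np.array([[p["fx"],0,p["cx"]],[0,p["fy"],p["cy"]],[0,0,1.]]), np.array([p["k1"],0,0,0,0.])
def proj(p,X):
    k,d=K(p);E=np.array(p["extrinsics"])
    return cv2.projectPoints(np.asarray(X,float).reshape(-1,3),cv2.Rodrigues(E[:3,:3])[0],E[:3,3],k,d)[0].reshape(-1,2)
def onz(p,uv,z):
    k,d=K(p);E=np.array(p["extrinsics"])
    n=cv2.undistortPoints(np.array(uv,float).reshape(-1,1,2),k,d).reshape(-1,2)
    r=np.c_[n,np.ones(len(n))]@E[:3,:3]; c=-E[:3,:3].T@E[:3,3]
    return c+r*((z-c[2])/r[:,2])[:,None]
def save(p,name,rect=None,s=1):
    f=p["frame"][:,:,::-1]
    if rect: f=f[rect[1]:rect[3],rect[0]:rect[2]]
    cv2.imwrite("pics/"+name,cv2.resize(f,None,fx=s,fy=s,interpolation=cv2.INTER_CUBIC))
E
python3 - <<'E'
from h import *
s=imaging.get_image("scene");t=imaging.get_image("top")
f=np.vstack([s["frame"],t["frame"]]); 
cv2.imwrite("pics/a.png",cv2.resize(np.hstack([s["frame"],t["frame"]])[:,:,::-1],(800,300),interpolation=cv2.INTER_AREA))
for n,p in(("s",s),("t",t)):
    E=np.array(p["extrinsics"]);print(n,-E[:3,:3].T@E[:3,3],p["fx"],p["k1"])
    for q in("mould","mould_top","board","cup","bowl"):
        print(n,q,[(np.round(d["rect"]).tolist(),round(d["score"],2)) for d in models.spot_in(p,q)][:4],[(np.round(d["pixel"]).tolist(),round(d["score"],2)) for d in models.tip_of(p,q)][:4])
print(arm.read_state()["ee_rot"])
E
```

```text
pics
s [-354.34981662 -402.21818837  548.9510397 ] 352.6814935780445 -0.04003805296878508
s mould [([297.0, 192.0, 340.0, 251.0], 0.95), ([332.0, 232.0, 398.0, 308.0], 0.59)] [([320.0, 236.0], 0.85), ([360.0, 288.0], 0.75)]
s mould_top [([332.0, 231.0, 396.0, 312.0], 0.8), ([298.0, 193.0, 344.0, 252.0], 0.56)] [([321.0, 201.0], 0.7), ([365.0, 242.0], 0.55)]
s board [([222.0, 198.0, 300.0, 246.0], 0.86)] [([256.0, 223.0], 0.67)]
s cup [] []
s bowl [([151.0, 185.0, 175.0, 200.0], 0.73), ([298.0, 192.0, 341.0, 251.0], 0.62)] [([170.0, 209.0], 0.51)]
t [ 115.3052525    53.89024644 1431.70364872] 440.169107553287 -0.018248557013719597
t mould [([291.0, 159.0, 327.0, 196.0], 0.71)] [([306.0, 182.0], 0.79)]
t mould_top [([292.0, 161.0, 326.0, 197.0], 0.7)] [([308.0, 175.0], 0.61), ([248.0, 188.0], 0.52)]
t board [([223.0, 166.0, 277.0, 215.0], 0.79)] [([249.0, 189.0], 0.96)]
t cup [([145.0, 162.0, 177.0, 192.0], 0.58)] [([165.0, 184.0], 0.93)]
t bowl [([149.0, 200.0, 182.0, 230.0], 0.97)] [([170.0, 216.0], 0.89)]
[-1.20120735e-01  9.92759291e-01  3.26417836e-06  3.29217523e-06]
```

View pics/a.png

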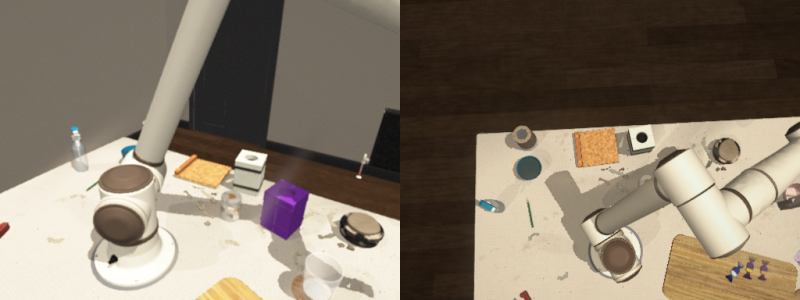

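The scene view shows the white strapped mould at about (320,220) and a purple look-alike at (364,268). In the top view the mould is at (308,176), the board with its strip at left at (249,189), the cup at (163,176) and the bowl at (165,215). The purple one is hidden under the arm in the top view. What could be taken for the mould is the white block (scene 320,220) or the purple block (scene 364,268). I choose the white one and check it in a close crop.

Run:
```python
from h import *
s=imaging.get_image("scene");t=imaging.get_image("top")
a=cv2.resize(t["frame"][150:225,215:335],(800,500),interpolation=cv2.INTER_CUBIC)
cv2.imwrite("pics/b.png",a[:,:,::-1])
a=cv2.resize(s["frame"][180:270,215:375],(800,450),interpolation=cv2.INTER_CUBIC)
cv2.imwrite("pics/c.png",a[:,:,::-1])
print(onz(t,[[249,189],[306,182],[165,184],[170,216]],0)); print(onz(t,[[308,176]],120))
print(arm.read_state()["position"])
```

```text
[[ 425.15418524   61.18619501    0.        ]
 [ 438.6483289  -130.15246893    0.        ]
 [ 457.50674604  340.13967685    0.        ]
 [ 348.70390733  325.00456256    0.        ]]
[[ 430.06552405 -122.33817622  120.        ]]
[ 149.06896547 -606.94494323  231.31587664]
```

View pics/b.png

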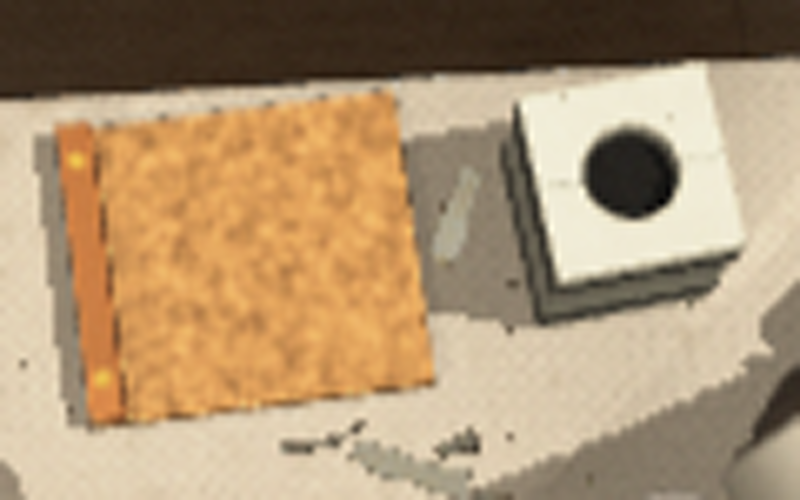

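View pics/c.png

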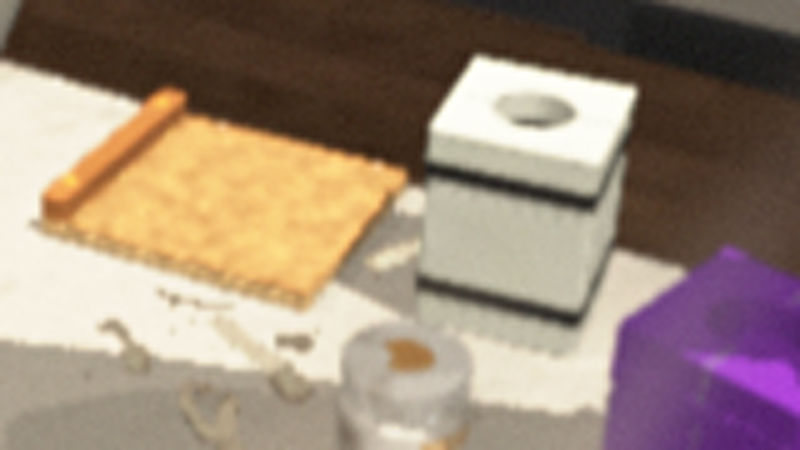

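The close crop confirms the off-white strapped block with the mouth. Its top corners in crop b are (518,103), (703,65), (745,242) and (562,282). The board's front edge runs from (393,92) to (435,380). A glass jar and the purple block stand nearby.

Run:
```python
from h import *
s=imaging.get_image("scene");t=imaging.get_image("top")
f=lambda P:(np.array(P)+.5)/(20/3)-.5+[215,150]
m=onz(t,f([[518,103],[703,65],[745,242],[562,282]]),120)[:,:2]
b=onz(t,f([[393,92],[435,380]]),14)[:,:2]; st=onz(t,f([[57,127],[90,425]]),29)[:,:2]
ci=onz(t,f([[90,128],[125,418]]),29)[:,:2]
ang=lambda v:np.arctan2(v[1],v[0])
print("mould",m.round(),m.mean(0),[np.linalg.norm(m[i]-m[i-1]).round() for i in range(4)])
print("yaw sides",[round(ang(v),3) for v in (m[0]-m[1],m[3]-m[2])], "perp",[round(ang(v)+np.pi/2,3) for v in(m[3]-m[0],m[2]-m[1])])
print("board front",b,"perp",ang(b[1]-b[0])+np.pi/2,np.linalg.norm(b[1]-b[0]),"strip out",st,ang(st[1]-st[0])+np.pi/2)
c=(b.mean(0)+st.mean(0))/2;print("centre",c,"len",b.mean(0)-st.mean(0), "sideedges",ang(st[0]-b[0]),ang(st[1]-b[1]))
sb=lambda P:(np.array(P)+.5)/5-.5+[215,180]
print("jar,purple base scene",onz(s,sb([[405,470]]),0),onz(s,[[360,288],[296,282]],0), "mould top scene",onz(s,sb([[480,57],[636,88],[597,165],[430,125]]),120))
print("board front scene",onz(s,sb([[405,178],[308,292]]),14))
print("dish",onz(t,[[416,193]],0))
```

```text
mould [[ 467.  -77.]
 [ 481. -164.]
 [ 396. -176.]
 [ 382.  -91.]] [ 431.62108411 -126.71109872] [np.float64(87.0), np.float64(88.0), np.float64(86.0), np.float64(86.0)]
yaw sides [np.float64(1.725), np.float64(1.735)] perp [np.float64(-1.408), np.float64(-1.429)]
board front [[505.01456822 -25.0700464 ]
 [357.94248451 -36.45609668]] perp -1.4935322821801513 147.51216881164243 strip out [[492.06252569 142.58094568]
 [342.48272735 132.46729301]] -1.5032853193654532
centre [424.37557644  53.3805239 ] len [  14.20589985 -168.28719088] sideedges 1.6478991594544121 1.6620614278058292
jar,purple base scene [[ 267.38947943 -140.44969184    0.        ]] [[ 300.10668984 -287.8075662     0.        ]
 [ 240.79836119 -154.38966143    0.        ]] mould top scene [[ 470.54517517  -79.31014778  120.        ]
 [ 482.07992238 -165.18066203  120.        ]
 [ 390.9583783  -176.90500415  120.        ]
 [ 383.481733    -89.68611643  120.        ]]
board front scene [[496.33304903 -28.41864362  14.        ]
 [357.05574285 -37.82241359  14.        ]]
dish [[ 381.15994091 -493.72487321    0.        ]]
```

```bash
cat >> h.py <<'E'
YAW=1.648; C=np.array([425.,54.]); u=np.array([np.cos(YAW),np.sin(YAW)]); v=np.array([-u[1],u[0]])
RT=np.array([[-u[0],v[0],0],[-u[1],v[1],0],[0,0,-1.]])
def w(xb,yb,z): return np.r_[C+xb*u+yb*v,z]
def tob(P): d=np.atleast_2d(P)[:,:2]-C; return np.c_[d@u,d@v]
def rel(X,Rt=RT):
    s=arm.read_state(); R0=R.from_quat(s["ee_rot"])
    print("lin",R0.inv().apply(np.array(X)-s["position"]).round(1),"rot",(R0.inv()*R.from_matrix(Rt)).as_rotvec().round(3))
def st():
    s=arm.read_state();p=s["position"];print(round(s["clock"],2),"board xy",tob(p).round(1),"z",round(p[2],1),"F",np.round(s["contact_force"],1),"w",s["gripper_width"], "x->u yaw err",round(float((R.from_matrix(RT).inv()*R.from_quat(s["ee_rot"])).magnitude()),4), "q",np.round(s["joints"],2))
E
python3 -c "
from h import *
st(); rel(w(-265,7,231)); print(w(-265,7,231))"
```

```text
1.3 board xy [[-637.7  326.1]] z 231.3 F [ 0.   0.5 -0.2] w 85.17939920699983 x->u yaw err 1.4072 q [-1.07  0.38  0.01  0.   -1.19 -0.26]
lin [-3.755e+02  3.158e+02  3.000e-01] rot [ 0.     0.    -1.407]
[ 438.45950655 -210.75052726  231.        ]
```

Request:
arm_command --rows '[{"grip":0.55,"linear":[-375.5,315.8,0],"rot":[0,0,-1.407]},{"grip":0.55,"linear":[-375.5,315.8,0],"rot":[0,0,-1.407]},{"grip":0.55,"linear":[-375.5,315.8,0],"rot":[0,0,-1.407]},{"grip":0.55,"linear":[-375.5,315.8,0],"rot":[0,0,-1.407]},{"grip":0.55,"linear":[-375.5,315.8,0],"rot":[0,0,-1.407]},{"grip":0.55,"linear":[-375.5,315.8,0],"rot":[0,0,-1.407]},{"grip":0.55,"linear":[-375.5,315.8,0],"rot":[0,0,-1.407]},{"grip":0.55,"linear":[-375.5,315.8,0],"rot":[0,0,-1.407]},{"grip":0.55,"linear":[-375.5,315.8,0],"rot":[0,0,-1.407]},{"grip":0.55,"linear":[-375.5,315.8,0],"rot":[0,0,-1.407]}]'

```text
clock: 2.55
position: [438.3, -210.6, 231.3]
ee_rot: [0.734, -0.679, -0.0, 0.0]
contact_force: [0.1, -0.6, -0.2]
gripper_width: 46.8
grasp_force: 0.0
```

```bash
python3 -c "
from h import *
st(); rel(w(-265,7,231));rel(w(-265,7,14))
p=imaging.get_image('scene');t=imaging.get_image('top')
cv2.imwrite('pics/d.png',np.hstack([cv2.resize(p['frame'][140:340,200:450],(400,320)),cv2.resize(t['frame'][130:290,200:400],(400,320))])[:,:,::-1])"
```

```text
2.55 board xy [[-264.8    7.2]] z 231.3 F [ 0.1 -0.6 -0.2] w 46.80062340459517 x->u yaw err 0.0003 q [-0.11  0.15 -0.32  0.   -1.1   0.19]
lin [ 0.2 -0.2  0.3] rot [0. 0. 0.]
lin [ 2.000e-01 -2.000e-01  2.173e+02] rot [0. 0. 0.]
```

View pics/d.png

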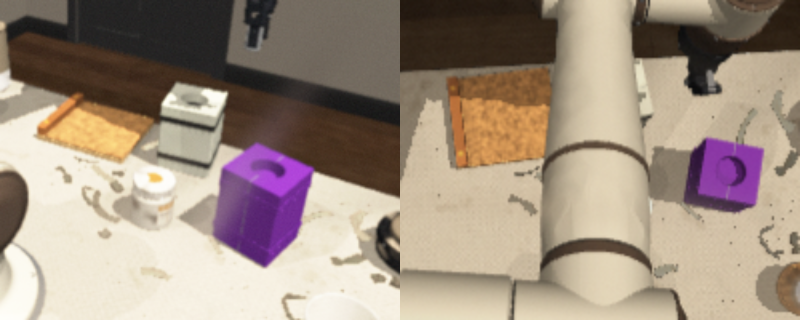

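The gripper hovers behind the white mould (scene crop 258,30), and the purple block at crop (265,205) is clear of the descent.

Request:
arm_command --rows '[{"grip":0.55,"linear":[0,0,50],"rot":[0,0,0]},{"grip":0.55,"linear":[0,0,100],"rot":[0,0,0]},{"grip":0.55,"linear":[0,0,150],"rot":[0,0,0]},{"grip":0.55,"linear":[0,0,190],"rot":[0,0,0]},{"grip":0.55,"linear":[0,0,210],"rot":[0,0,0]},{"grip":0.55,"linear":[0,0,217],"rot":[0,0,0]},{"grip":0.55,"linear":[0,0,217],"rot":[0,0,0]}]'

```text
clock: 3.52
position: [438.4, -211.4, 14.5]
ee_rot: [0.733, -0.68, 0.0, 0.0]
contact_force: [-0.4, 0.5, -0.7]
gripper_width: 47.1
grasp_force: 0.0
```

Request:
arm_command --rows '[{"grip":0.55,"linear":[-10,0,0],"rot":[0,0,0]},{"grip":0.55,"linear":[-18,0,0],"rot":[0,0,0]},{"grip":0.55,"linear":[-24,0,0],"rot":[0,0,0]},{"grip":0.55,"linear":[-30,0,0],"rot":[0,0,0]},{"grip":0.55,"linear":[-36,0,0],"rot":[0,0,0]},{"grip":0.55,"linear":[-42,0,0],"rot":[0,0,0]},{"grip":0.55,"linear":[-48,0,0],"rot":[0,0,0]},{"grip":0.55,"linear":[-54,0,0],"rot":[0,0,0]},{"grip":0.55,"linear":[-60,0,0],"rot":[0,0,0]},{"grip":0.55,"linear":[-64,0,0],"rot":[0,0,0]}]'

```text
clock: 4.78
position: [433.9, -146.9, 14.8]
ee_rot: [0.734, -0.679, 0.001, -0.0]
contact_force: [0.9, -5.9, 2.3]
gripper_width: 46.9
grasp_force: 0.2
```

```bash
python3 -c "
from h import *
st()
p=imaging.get_image('scene')
a=cv2.resize(p['frame'][170:270,215:365],(780,520),interpolation=cv2.INTER_CUBIC)
cv2.imwrite('pics/e.png',a[:,:,::-1])"
```

```text
4.78 board xy [[-201.     6.6]] z 14.8 F [ 0.9 -5.9  2.3] w 46.8689573686744 x->u yaw err 0.0012 q [ 0.03  0.4  -0.65  0.   -0.51  0.05]
```

View pics/e.png

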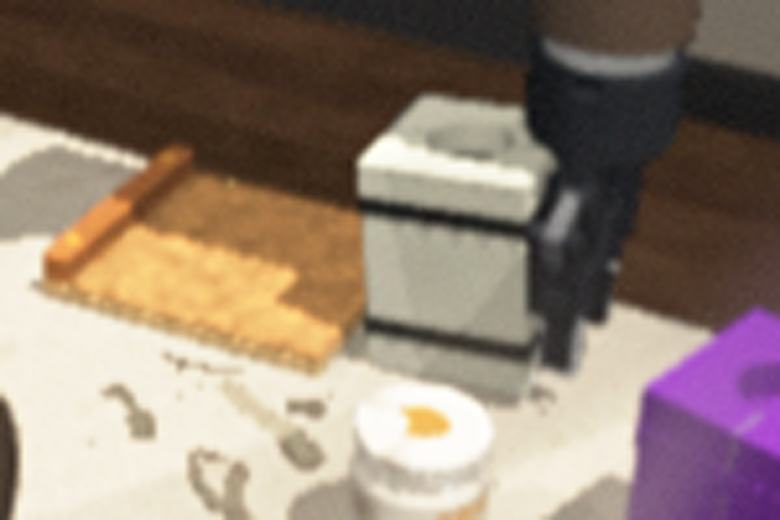

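The mould has moved most of the way. The dark gripper body sits close to its top edge at crop (550,160), and a gap to the board edge seems to remain at crop (345,365). I measure the mould's pose.

```bash
cat > fit.py <<'E'
from h import *
from scipy.optimize import least_squares
def up(xb,yb,dy):
    X=[]
    for sx,sy in((1,-1),(1,1),(-1,1),(-1,-1)):
        for z in(0,120):
            a,b=44*sx*np.cos(dy)-44*sy*np.sin(dy),44*sx*np.sin(dy)+44*sy*np.cos(dy); X.append(w(xb+a,yb+b,z))
    return np.array(X)   # order: front-far b/t, front-near b/t, back-near b/t, back-far b/t
E
python3 - <<'E'
from fit import *
p=imaging.get_image("scene")
f=lambda P:(np.array(P)+.5)/5.2-.5+[215,170]
print("top z120",tob(onz(p,f([[428,97],[360,170],[537,217]]),120)).round(1))
print("bot z0",tob(onz(p,f([[370,363],[517,403]]),0)).round(1))
uv=f([[428,97],[360,170],[537,217],[370,363],[517,403]])
g=lambda q:(proj(p,up(*q))[[1,3,5,2,4]]-uv).ravel()
r=least_squares(g,[-150,7,0]);print(r.x,g(r.x).round(1))
print("board corners", tob(onz(p,f([[323,372]]),0)))
E
```

```text
top z120 [[ -96.7  -33.1]
 [ -97.3   61.6]
 [-190.3   64.8]]
bot z0 [[-104.3   49.3]
 [-185.4   47.2]]
[-1.42768410e+02  1.08843084e+01  2.09808819e-02] [ 0.3  0.2  1.7 -0.7  0.4 -2.1 -2.5  0.7 -0.   1.5]
board corners [[-85.74604675  68.79385726]]
```

Request:
arm_command --rows '[{"grip":0.55,"linear":[-2,0,0],"rot":[0,0,0]},{"grip":0.55,"linear":[-4,0,0],"rot":[0,0,0]},{"grip":0.55,"linear":[-6,0,0],"rot":[0,0,0]},{"grip":0.55,"linear":[-8,0,0],"rot":[0,0,0]},{"grip":0.55,"linear":[-10,0,0],"rot":[0,0,0]}]'

```text
clock: 5.5
position: [432.9, -137.2, 14.6]
ee_rot: [0.734, -0.679, 0.0, -0.0]
contact_force: [1.2, -5.6, 2.2]
gripper_width: 46.8
grasp_force: 0.2
```

```bash
python3 -c "
from h import *
st(); print(arm.read_state()['wrist_torque'])
p=imaging.get_image('scene')
a=cv2.resize(p['frame'][170:270,215:365],(780,520),interpolation=cv2.INTER_CUBIC)
cv2.imwrite('pics/f.png',a[:,:,::-1])"
```

```text
5.5 board xy [[-191.2    6.8]] z 14.6 F [ 1.2 -5.6  2.2] w 46.78214290146834 x->u yaw err 0.0007 q [ 0.05  0.4  -0.66  0.   -0.51  0.02]
[-1.41384993 -0.08789496 -0.01740071]
```

View pics/f.png

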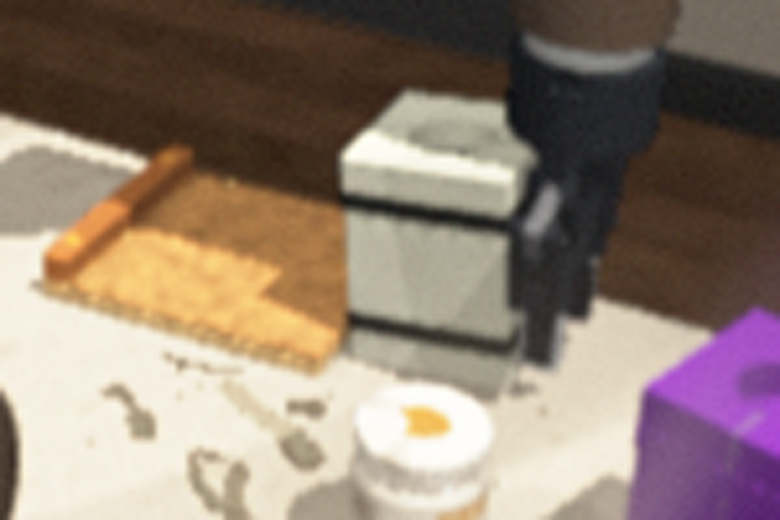

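The mould's front bottom corner at crop (348,357) nearly meets the board edge at about (335,350), leaving a few millimetres to go.

Request:
arm_command --rows '[{"grip":0.55,"linear":[-1.5,0,0],"rot":[0,0,0]},{"grip":0.55,"linear":[-3,0,0],"rot":[0,0,0]},{"grip":0.55,"linear":[-4,0,0],"rot":[0,0,0]}]'

```text
clock: 5.92
position: [432.6, -133.2, 14.6]
ee_rot: [0.734, -0.679, 0.0, -0.0]
contact_force: [0.2, -5.6, 2.6]
gripper_width: 47.0
grasp_force: 0.2
```

Request:
arm_command --rows '[{"grip":0.55,"linear":[-1,0,0],"rot":[0,0,0]},{"grip":0.55,"linear":[-2,0,0],"rot":[0,0,0]}]'

```text
clock: 6.18
position: [432.4, -131.2, 14.6]
ee_rot: [0.734, -0.679, 0.0, -0.0]
contact_force: [0.7, -6.5, 3.4]
gripper_width: 46.9
grasp_force: 0.2
```

Request:
arm_command --rows '[{"grip":0.55,"linear":[-1,0,0],"rot":[0,0,0]},{"grip":0.55,"linear":[-2,0,0],"rot":[0,0,0]}]'

```text
clock: 6.42
position: [432.4, -130.3, 15.0]
ee_rot: [0.734, -0.679, 0.001, 0.0]
contact_force: [-0.1, -19.0, 5.4]
gripper_width: 47.0
grasp_force: 5.0
```

```bash
python3 -c "
from h import *
st(); print(arm.read_state()['wrist_torque'])
p=imaging.get_image('scene')
a=cv2.resize(p['frame'][180:260,235:355],(780,520),interpolation=cv2.INTER_CUBIC)
cv2.imwrite('pics/g.png',a[:,:,::-1])"
```

```text
6.42 board xy [[-184.3    6.9]] z 15.0 F [ -0.1 -19.    5.4] w 47.04632419289901 x->u yaw err 0.0017 q [ 0.07  0.4  -0.67  0.   -0.5   0.  ]
[-4.72945325 -0.13609822 -0.09250059]
```

View pics/g.png

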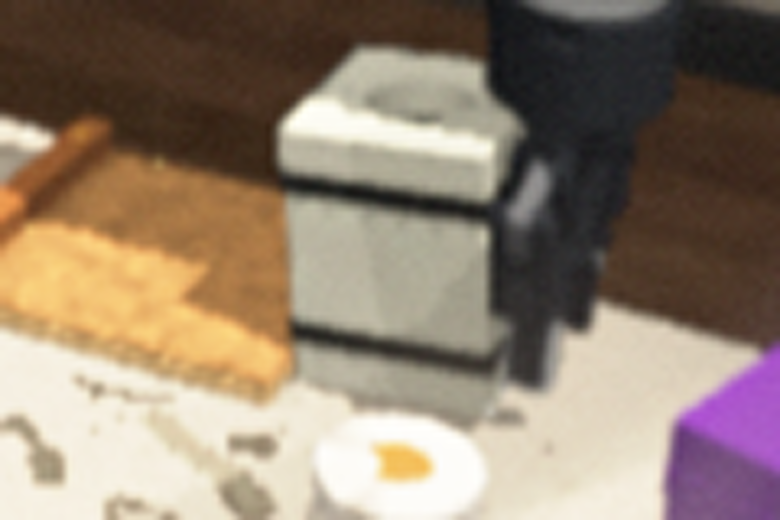

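The mould now stands flush against the board edge (crop 295,365), with 19 N at the stop and no tilt. Next I back off, rise, and push high on the back.

Request:
arm_command --rows '[{"grip":0.55,"linear":[5,0,0],"rot":[0,0,0]},{"grip":0.55,"linear":[15,0,0],"rot":[0,0,0]},{"grip":0.55,"linear":[15,0,-40],"rot":[0,0,0]},{"grip":0.55,"linear":[15,0,-80],"rot":[0,0,0]},{"grip":0.55,"linear":[15,0,-88],"rot":[0,0,0]},{"grip":0.55,"linear":[8,0,-88],"rot":[0,0,0]},{"grip":0.55,"linear":[3,0,-88],"rot":[0,0,0]}]'

```text
clock: 7.35
position: [431.5, -131.7, 101.3]
ee_rot: [0.734, -0.679, -0.001, 0.001]
contact_force: [-0.4, -6.5, 4.8]
gripper_width: 47.0
grasp_force: 3.6
```

```bash
python3 -c "
from h import *
st()"
```

```text
7.35 board xy [[-185.7    7.9]] z 101.3 F [-0.4 -6.5  4.8] w 46.956449242176284 x->u yaw err 0.0025 q [ 0.07  0.24 -0.58  0.   -0.75  0.01]
```

Request:
arm_command --rows '[{"grip":0.55,"linear":[-5,0,0],"rot":[0,0,0]},{"grip":0.55,"linear":[-10,0,0],"rot":[0,0,0]},{"grip":0.55,"linear":[-15,0,0],"rot":[0,0,0]},{"grip":0.55,"linear":[-20,0,0],"rot":[0,0,0]},{"grip":0.55,"linear":[-25,0,-1],"rot":[0,0,0]},{"grip":0.55,"linear":[-30,0,-2],"rot":[0,0,0]},{"grip":0.55,"linear":[-35,0,-3],"rot":[0,0,0]}]'

```text
clock: 8.22
position: [433.5, -99.3, 108.8]
ee_rot: [0.735, -0.678, 0.004, -0.001]
contact_force: [-0.2, -17.0, 23.6]
gripper_width: 47.0
grasp_force: 11.7
```

```bash
python3 -c "
from h import *
st()
p=imaging.get_image('scene')
a=cv2.resize(p['frame'][170:270,215:365],(780,520),interpolation=cv2.INTER_CUBIC)
cv2.imwrite('pics/i.png',a[:,:,::-1])"
```

```text
8.22 board xy [[-153.5    3.3]] z 108.8 F [ -0.2 -17.   23.6] w 46.972630907497674 x->u yaw err 0.0097 q [ 0.15  0.22 -0.6   0.01 -0.75 -0.07]
```

View pics/i.png

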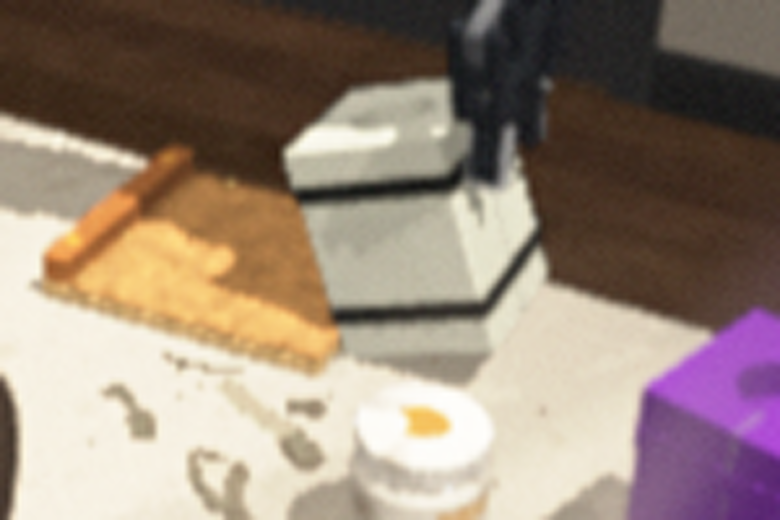

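The mould is tipping over the edge, about 20° so far, with its front face on the board edge at crop (335,340). The face drags the fingers upward, so I follow the arc.

Request:
arm_command --rows '[{"grip":0.55,"linear":[-3,0,-6],"rot":[0,0,0]},{"grip":0.55,"linear":[-7,0,-9],"rot":[0,0,0]},{"grip":0.55,"linear":[-12,0,-12],"rot":[0,0,0]},{"grip":0.55,"linear":[-17,0,-15],"rot":[0,0,0]},{"grip":0.55,"linear":[-22,0,-18],"rot":[0,0,0]},{"grip":0.55,"linear":[-27,0,-20],"rot":[0,0,0]}]'

```text
clock: 9.02
position: [427.0, -69.7, 125.2]
ee_rot: [0.734, -0.679, -0.0, 0.0]
contact_force: [-0.3, -2.0, 0.5]
gripper_width: 46.9
grasp_force: 0.3
```

```bash
python3 -c "
from h import *
st()"
```

```text
9.03 board xy [[-123.5    7.5]] z 125.2 F [-0.3 -2.   0.5] w 46.9228154229967 x->u yaw err 0.0012 q [ 0.22  0.18 -0.59 -0.   -0.8  -0.14]
```

Request:
arm_command --rows '[{"grip":0.55,"linear":[-4,0,-1],"rot":[0,0,0]},{"grip":0.55,"linear":[-8,0,-3],"rot":[0,0,0]},{"grip":0.55,"linear":[-12,0,-4],"rot":[0,0,0]},{"grip":0.55,"linear":[-16,0,-5],"rot":[0,0,0]},{"grip":0.55,"linear":[-16,0,-5],"rot":[0,0,0]}]'

```text
clock: 9.65
position: [426.5, -53.9, 130.4]
ee_rot: [0.734, -0.679, 0.0, -0.0]
contact_force: [-0.3, 0.8, 0.5]
gripper_width: 46.6
grasp_force: 0.2
```

```bash
python3 -c "
from h import *
st()
p=imaging.get_image('scene')
a=cv2.resize(p['frame'][170:270,215:365],(780,520),interpolation=cv2.INTER_CUBIC)
cv2.imwrite('pics/j.png',a[:,:,::-1])"
```

```text
9.65 board xy [[-107.7    6.9]] z 130.4 F [-0.3  0.8  0.5] w 46.62598049284874 x->u yaw err 0.0005 q [ 0.26  0.16 -0.59 -0.   -0.81 -0.18]
```

View pics/j.png

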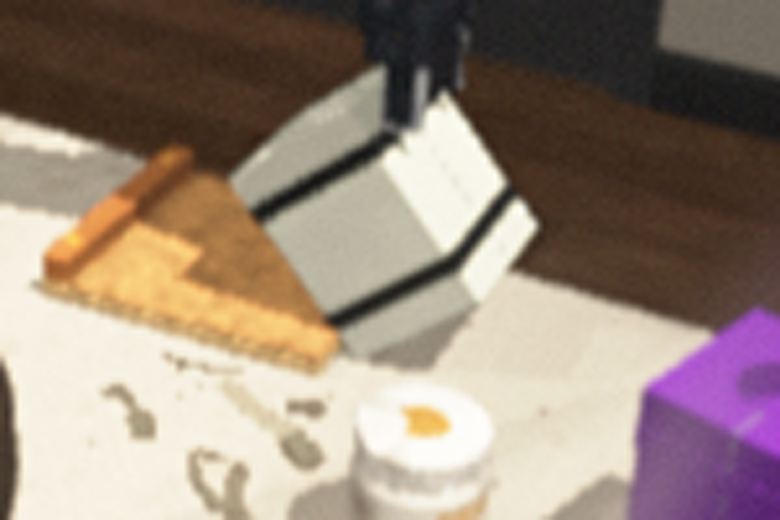

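It is about 45° over and close to balance. I push on.

Request:
arm_command --rows '[{"grip":0.55,"linear":[-4,0,0],"rot":[0,0,0]},{"grip":0.55,"linear":[-8,0,0],"rot":[0,0,0]},{"grip":0.55,"linear":[-12,0,0],"rot":[0,0,0]},{"grip":0.55,"linear":[-16,0,0],"rot":[0,0,0]},{"grip":0.55,"linear":[-20,0,0],"rot":[0,0,0]},{"grip":0.55,"linear":[-22,0,0],"rot":[0,0,0]},{"grip":0.55,"linear":[-22,0,0],"rot":[0,0,0]},{"grip":0.55,"linear":[-22,0,0],"rot":[0,0,0]},{"grip":0.55,"linear":[-22,0,0],"rot":[0,0,0]}]'

```text
clock: 10.82
position: [424.6, -32.3, 130.3]
ee_rot: [0.734, -0.679, -0.0, 0.0]
contact_force: [-0.3, -0.1, 0.8]
gripper_width: 46.6
grasp_force: 0.0
```

```bash
python3 -c "
from h import *
st()
p=imaging.get_image('scene')
save(p,'k_raw.png'); np.save('k.npy',p['frame'])
for q in('mould','mould_top'):
    d=[(x['pixel'],round(x['score'],2)) for x in models.tip_of(p,q)];print(q,d,[np.round(x['rect']) for x in models.spot_in(p,q)])
# predicted if lying: mould bottom centre x=-99,z=58 ; top x=21
print('pred lying bottom/top',proj(p,[w(-99,7,58),w(21,7,58)]))
a=.80;print('pred still tipped45',proj(p,[w(-85-44*np.cos(a)-14*np.sin(a),7,14+44*np.sin(a)-14*np.cos(a)),w(-85-44*np.cos(a)+106*np.sin(a),7,14+44*np.sin(a)+106*np.cos(a))]))
"
```

```text
10.82 board xy [[-86.   7.]] z 130.3 F [-0.3 -0.1  0.8] w 46.63279050615742 x->u yaw err 0.0004 q [ 0.31  0.16 -0.6  -0.   -0.81 -0.23]
mould [([360.2, 286.5], 0.89), ([292.0, 215.1], 0.83)] [array([336., 231., 396., 308.]), array([248., 186., 303., 235.])]
mould_top [([361.4, 243.2], 0.93), ([257.8, 206.7], 0.58)] [array([250., 185., 303., 236.]), array([330., 229., 395., 310.])]
pred lying bottom/top [[290.98317405 213.93798112]
 [252.82527738 204.08952829]]
pred still tipped45 [[299.4086536  223.14013931]
 [272.41469817 189.61507291]]
```

The mould is lying on the cork: both network points match the lying prediction. I withdraw behind its bottom face and descend.

Request:
arm_command --rows '[{"grip":0.55,"linear":[30,0,0],"rot":[0,0,0]},{"grip":0.55,"linear":[66,0,0],"rot":[0,0,0]},{"grip":0.55,"linear":[66,0,0],"rot":[0,0,0]},{"grip":0.55,"linear":[66,0,45],"rot":[0,0,0]},{"grip":0.55,"linear":[66,0,85],"rot":[0,0,0]},{"grip":0.55,"linear":[66,0,90],"rot":[0,0,0]},{"grip":0.55,"linear":[66,0,90],"rot":[0,0,0]}]'

```text
clock: 11.95
position: [430.4, -97.7, 40.9]
ee_rot: [0.734, -0.679, 0.0, -0.0]
contact_force: [1.5, -0.4, 0.3]
gripper_width: 46.9
grasp_force: 0.0
```

```bash
python3 -c "
from h import *
st()
p=imaging.get_image('scene');t=imaging.get_image('top')
print([np.round(x['rect']) for x in models.spot_in(t,'mould')],[x['pixel'] for x in models.tip_of(t,'mould_top')])
a=[cv2.resize(p['frame'][170:260,215:335],(400,300),interpolation=cv2.INTER_CUBIC),cv2.resize(t['frame'][140:230,210:330],(400,300),interpolation=cv2.INTER_CUBIC)]
cv2.imwrite('pics/l.png',cv2.resize(np.hstack(a),(800,300))[:,:,::-1])"
```

```text
11.95 board xy [[-151.7    6.3]] z 40.9 F [ 1.5 -0.4  0.3] w 46.92696031528888 x->u yaw err 0.001 q [ 0.15  0.33 -0.67  0.   -0.57 -0.07]
[array([343., 200., 380., 240.]), array([270., 177., 289., 196.])] [[362.3, 217.6]]
```

Request:
arm_command --rows '[{"grip":0.55,"linear":[-12,0,0],"rot":[0,0,0]},{"grip":0.55,"linear":[-22,0,0],"rot":[0,0,0]},{"grip":0.55,"linear":[-28,0,0],"rot":[0,0,0]},{"grip":0.55,"linear":[-34,0,0],"rot":[0,0,0]},{"grip":0.55,"linear":[-40,0,0],"rot":[0,0,0]},{"grip":0.55,"linear":[-46,0,0],"rot":[0,0,0]},{"grip":0.55,"linear":[-52,0,0],"rot":[0,0,0]},{"grip":0.55,"linear":[-58,0,0],"rot":[0,0,0]},{"grip":0.55,"linear":[-64,0,0],"rot":[0,0,0]},{"grip":0.55,"linear":[-68,0,0],"rot":[0,0,0]}]'

```text
clock: 13.4
position: [424.2, -30.4, 40.6]
ee_rot: [0.734, -0.679, 0.0, 0.001]
contact_force: [0.1, -7.3, 2.2]
gripper_width: 47.1
grasp_force: 0.0
```

Request:
arm_command --rows '[{"grip":0.55,"linear":[-2,0,0],"rot":[0,0,0]},{"grip":0.55,"linear":[-4,0,0],"rot":[0,0,0]},{"grip":0.55,"linear":[-6,0,0],"rot":[0,0,0]},{"grip":0.55,"linear":[-8,0,0],"rot":[0,0,0]}]'

```text
clock: 13.9
position: [423.5, -22.7, 40.6]
ee_rot: [0.734, -0.679, 0.0, 0.001]
contact_force: [0.2, -6.6, 3.3]
gripper_width: 47.2
grasp_force: 0.0
```

```bash
python3 -c "
from h import *
st()"
```

```text
13.9 board xy [[-76.3   7.4]] z 40.6 F [ 0.2 -6.6  3.3] w 47.211796854762795 x->u yaw err 0.0015 q [ 0.33  0.31 -0.71  0.   -0.55 -0.26]
```

Sliding takes about 7 N. I continue in small steps to the strip.

Request:
arm_command --rows '[{"grip":0.55,"linear":[-2,0,0],"rot":[0,0,0]},{"grip":0.55,"linear":[-4,0,0],"rot":[0,0,0]},{"grip":0.55,"linear":[-5.5,0,0],"rot":[0,0,0]}]'

```text
clock: 14.28
position: [423.0, -17.2, 40.6]
ee_rot: [0.734, -0.679, 0.0, 0.001]
contact_force: [-0.6, -6.4, 3.8]
gripper_width: 47.1
grasp_force: 0.0
```

Request:
arm_command --rows '[{"grip":0.55,"linear":[-1,0,0],"rot":[0,0,0]},{"grip":0.55,"linear":[-2,0,0],"rot":[0,0,0]}]'

```text
clock: 14.52
position: [422.8, -15.3, 40.5]
ee_rot: [0.734, -0.679, 0.0, 0.001]
contact_force: [0.8, -6.7, 3.9]
gripper_width: 46.8
grasp_force: 0.0
```

Request:
arm_command --rows '[{"grip":0.55,"linear":[-1,0,0],"rot":[0,0,0]},{"grip":0.55,"linear":[-1,0,0],"rot":[0,0,0]}]'

```text
clock: 14.78
position: [422.7, -14.2, 40.5]
ee_rot: [0.734, -0.679, -0.0, 0.001]
contact_force: [0.3, -5.4, 2.6]
gripper_width: 47.2
grasp_force: 0.0
```

Request:
arm_command --rows '[{"grip":0.55,"linear":[-1,0,0],"rot":[0,0,0]},{"grip":0.55,"linear":[-2,0,0],"rot":[0,0,0]}]'

```text
clock: 15.02
position: [422.1, -13.6, 40.7]
ee_rot: [0.734, -0.68, 0.0, 0.002]
contact_force: [2.5, -20.5, 7.0]
gripper_width: 47.0
grasp_force: 0.0
```

Request:
arm_command --rows '[{"grip":0.55,"linear":[-1,0,0],"rot":[0,0,0]},{"grip":0.55,"linear":[-1.5,0,0],"rot":[0,0,0]}]'

```text
clock: 15.28
position: [422.1, -13.4, 41.1]
ee_rot: [0.734, -0.68, 0.001, 0.002]
contact_force: [4.7, -26.3, 9.7]
gripper_width: 47.1
grasp_force: 0.0
```

```bash
python3 -c "
from h import *
st()"
```

```text
15.28 board xy [[-66.9   8.1]] z 41.1 F [  4.7 -26.3   9.7] w 47.053029956017085 x->u yaw err 0.0051 q [ 0.36  0.31 -0.72  0.01 -0.55 -0.29]
```

Firm contact with the strip. I back off, raise the arm, clear the view and look.

Request:
arm_command --rows '[{"grip":0.55,"linear":[4,0,0],"rot":[0,0,0]},{"grip":0.55,"linear":[20,0,0],"rot":[0,0,0]},{"grip":0.55,"linear":[60,0,0],"rot":[0,0,0]},{"grip":0.55,"linear":[60,0,-60],"rot":[0,0,0]},{"grip":0.55,"linear":[60,0,-120],"rot":[0,0,0]},{"grip":0.55,"linear":[110,0,-180],"rot":[0,0,0]},{"grip":0.55,"linear":[165,0,-190],"rot":[0,0,0]},{"grip":0.55,"linear":[225,0,-190],"rot":[0,0,0]},{"grip":0.55,"linear":[285,0,-190],"rot":[0,0,0]},{"grip":0.55,"linear":[345,0,-190],"rot":[0,0,0]}]'

```text
clock: 16.52
position: [449.8, -355.6, 230.3]
ee_rot: [0.734, -0.679, 0.0, -0.0]
contact_force: [0.8, 0.6, 0.5]
gripper_width: 46.8
grasp_force: 0.0
```

```bash
python3 -c "
from h import *
st()
p=imaging.get_image('scene');t=imaging.get_image('top')
a=[cv2.resize(p['frame'][170:260,205:295],(400,400),interpolation=cv2.INTER_CUBIC),cv2.resize(t['frame'][145:235,210:300],(400,400),interpolation=cv2.INTER_CUBIC)]
cv2.imwrite('pics/m.png',np.hstack(a)[:,:,::-1])
for q in ('cup','bowl'): print(q,onz(t,[models.tip_of(t,q)[0]['pixel']],0))"
```

```text
16.52 board xy [[-410.3    6.9]] z 230.3 F [0.8 0.6 0.5] w 46.83825016016449 x->u yaw err 0.0008 q [-0.39  0.3  -0.12 -0.   -1.15  0.46]
cup [[459.5024192  332.77371336   0.        ]]
bowl [[349.15088212 333.21343855   0.        ]]
```

View pics/m.png

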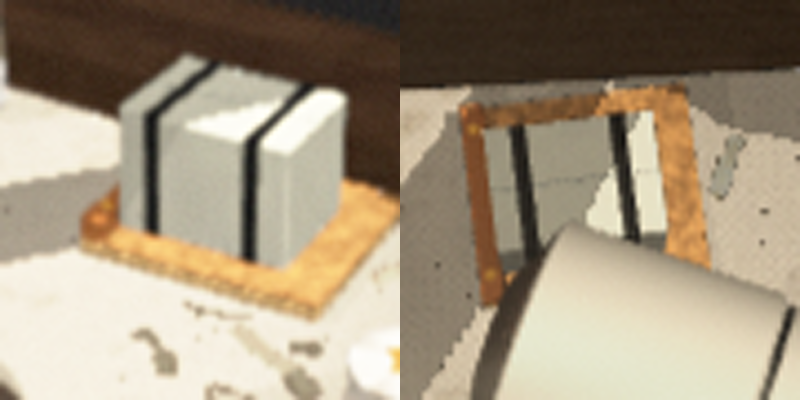

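The final picture shows the mould lying on its side on the cork. The mouth end is against the strip (top crop, x about 483), and the block is square to the board and within its width. The cup and bowl have not moved.

```bash
python3 -c "
from bench import job
print(job.job_done())"
```

```text
the job is handed in; nothing more can be done
None
```

The mould was slid flush to the board, tipped over its edge onto the cork and pushed square until its mouth end touched the strip; the cup and bowl stayed put, and the job was handed in at about 17 s with no verdict returned.

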